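# Unbolt the vial safe and slide its hatch open

### The job

Open the dark grey vial safe by pushing alone, picking nothing up: with one fingertip press its red spring catch down and keep it down while the other fingertip pushes the bolt, by its upright yellow lug, all the way back towards the catch until it stops. Then let the catch spring up, and push the white hatch by its black lip fully open with a fingertip. Leave the vials inside and the things standing round the safe where they are.

Things in the scene. Friction and masses are not known exactly. Their poses are not given: they have to be found in the camera images.
- safe: Dark grey steel vial safe, fixed, 176 mm along its x, 216 along its y, deck at z = 81 mm. Origin: centre of its underside on the bench; z up; x points away from the robot, y left, turned up to 0.3 rad. The bolt lies along x in a lane at y = +81 mm, the hatch right of it (y up to +51). Between lug and keeper the bar reaches z = 94 mm, its saddles 96; highest is the lug, 118.
- catch_top (a point): Centre of the top of the red spring catch, a flat pad 48 mm along the safe's x by 24 along y; at safe (-56, +81, 106) mm when up. Goes straight down 7 mm to a stop (top then at z = 99 mm; 3 N to start, 6 N fully down, anywhere on the pad) and springs back. Dark housing below it up to z = 96 mm. A fingertip may slide along the pad while pressing.
- bolt_lug (a point): Middle of the face to push of the bolt's yellow upright lug, the face looking to the safe's +x, away from the catch; bolt home: safe (+14, +81, 108) mm. Lug 10 mm thick (x), 18 wide (y), top z = 118 mm. 42 mm free behind this face before the hatch's steel keeper (up to z = 100 mm). From this face 46 mm to the near end of the catch pad, 94 mm to its far end.
- hatch_push (a point): Middle of the upright face of the black lip on the white hatch; the face looks to the safe's +y (to the bolt lane) and is pushed towards -y. Hatch shut: safe (0, +8, 96) mm. Face 100 mm long along x, from the hatch plate (z = 86 mm) up to z = 102 mm; the lip's other side is a slope. About 55 mm free on the +y side of the face.
- catch (a joint): Depth to which the catch is pressed, m: 0 up, 0.007 fully down. Its tooth clears the bolt at 0.0045 and more. Up, it blocks the bolt both when home and when fully back.
- bolt (a joint): Travel of the bolt, m: 0 home in the hatch's keeper, 0.026 fully back (moved to the safe's -x, towards the catch). Stays where it is left; about 2 N friction. The catch can spring up again only from 0.022 on. While its nose is in the keeper (up to about 0.018) the hatch is locked.
- hatch (a joint): Travel of the hatch, m: 0 shut, 0.070 fully open (moved to the safe's -y). Stays where it is left; about 2 N friction.
- vial_0: Small white-labelled sample vial with black cap, 25 mm across, 47 mm tall, standing in the well under the hatch, below the deck; origin at the centre of its underside. Leave alone.
- vial_1: Small white-labelled sample vial with black cap, 25 mm across, 47 mm tall, standing in the well under the hatch, below the deck; origin at the centre of its underside. Leave alone.
- vial_2: Small white-labelled sample vial with black cap, 25 mm across, 47 mm tall, standing in the well under the hatch, below the deck; origin at the centre of its underside. Leave alone.
- vial_3: Small white-labelled sample vial with black cap, 25 mm across, 47 mm tall, standing in the well under the hatch, below the deck; origin at the centre of its underside. Leave alone.
- vial_4: Small white-labelled sample vial with black cap, 25 mm across, 47 mm tall, standing in the well under the hatch, below the deck; origin at the centre of its underside. Leave alone.
- tub: Round white lidded tub, 53 mm across, 46 mm tall, loose, left of the safe; origin at the centre of its underside. Leave alone.
- amber_bottle: Amber bottle with white ribbed cap, 46 mm across, 88 mm tall, loose, behind the safe; origin at the centre of its underside. Leave alone.
- timer: Flat white square timer, 63 x 63 x 21 mm, loose, right of the safe; origin at the centre of its underside. Leave alone.
- tape_roll: Roll of white label tape lying flat, 68 mm across, 18 mm high, loose, right of the safe; origin at the centre of its underside. Leave alone.

How it is judged:
On the way, in this order (a step that is already met when the one before it is completed fails the run):
1. a fingertip holds the catch down with the bolt still home (value of joint catch above 0.0045 m and contact force between the fingers and catch above 0.5 N and value of joint bolt below 0.004 m), for 0.05 s.
2. the bolt is slid to its back end while a fingertip still holds the catch down (value of joint catch above 0.0045 m and contact force between the fingers and catch above 0.5 N and value of joint bolt above 0.022 m and value of joint hatch below 0.005 m), for 0.05 s.
3. the catch is let go and has sprung up, which locks the bolt back (value of joint catch below 0.0015 m and value of joint bolt above 0.0205 m and value of joint hatch below 0.01 m), for 0.1 s.
At the end, for the whole second after the job is handed in: The bolt is at least 20.5 of its 26 mm back, the catch is up again (within 1.5 mm), the hatch is at least 62 of its 70 mm open and at rest; the vials are within 15 mm and the other loose things within 20 mm of where they stood (value of joint hatch between 0.062 and 0.075 m and value of joint bolt above 0.0205 m and value of joint catch below 0.0015 m and velocity of joint hatch between -0.005 and 0.005 m/s and distance of each of tub, amber_bottle, timer, tape_roll from where it was at the start of the episode below 0.02 m and distance of each of vial_0, vial_1, vial_2, vial_3, vial_4 from where it was at the start of the episode below 0.015 m); the robot touches nothing.
It fails at once if a thing standing round the safe is picked up or shoved more than 20 mm (distance of any of tub, amber_bottle, timer, tape_roll from where it was at the start of the episode above 0.02 m).
It fails at once if a vial in the safe is picked up or shoved more than 15 mm (distance of any of vial_0, vial_1, vial_2, vial_3, vial_4 from where it was at the start of the episode above 0.015 m).
It also fails if it takes over 38 s, if anything falls off the work surface, if the arm or the gripper's body presses on something with over 40 N, if the wrist force passes 120 N, or if a joint passes its speed limit or range.

### The arm

A 6-joint arm with a two-finger parallel gripper is mounted at the origin on a cart in front of the work surface, level with it; the furniture and walls round the work are solid. World frame = base frame: x ahead of the robot, y to its left, z up, the work surface at z = 0. Lengths are in m, angles in rad, forces in N, time in s.
With the tool pointing down it reaches from about 0.35 to 0.975 m from the base axis. Payload 4.9 kg.
Tool frame: the origin (TCP) lies on the front face of the gripper's body, between the roots of the fingers; the fingertips stand 73 mm ahead of it and the grasp point (between the pads) lies 54 mm ahead of it (tcp_to_tips is the distance from the TCP to the fingertips, in m); z points along the fingers, y is the direction in which the jaws open and shut (so a half turn about z gives the same grasp; the last joint's range is limited). The gripper opens to 85 mm and grips with 20 to 120 N. Pads are 22 mm wide; open, the fingers measure 114 mm over their backs; the gripper's body (76 mm by 85 mm) begins 54 mm behind the grasp point. The pads swing forward as they close: fully open they stand 13 mm farther back than shut.
Start: joints at [1.187, 0.053, 1.613, -0, 1.476, -0.119], TCP at [0.164, 0.603, 0.304] pointing down, gripper open.
Joint ranges: [-3.01, 3.01], [-1.01, 2.22], [0.06, 2.58], [-1.02, 4.17], [0.09, 2.62], [-3.14, 3.14]. Speed limits (rad/s): [2.57, 2.57, 3.14, 3.14, 3.14, 3.14].

### API

Orientations are given as [roll, pitch, yaw] about the fixed x, y, z axes, in that order (R = Rz(yaw) Ry(pitch) Rx(roll)).
In Python, from station import move_pose, servo_line, goto_joints, open_gripper, grab, wait, ik, camera, MotionError, finish_job, read_t, read_joint_positions, read_qvel, read_tau, read_position, read_tool_rot, read_force, read_wrist_torque, read_opening, tcp_to_tips gives the robot as it stands. Calls block until the motion is done:
- move_pose(position, orientation): joint-space move of the TCP to a pose.
- servo_line(position, frame=None, v=0.15, max_force=None): straight line of the TCP; frame=None keeps the orientation; v is the mean speed in m/s. With max_force (N) it stops when the force on the tool has changed by that much, and returns True; else False.
- goto_joints(angles): joint-space move.
- open_gripper() and grab(grip_force=None): open the fingers fully, or close them until they stop; grip_force is the grip in N (None keeps the last).
- wait(seconds).
- ik(position, orientation): joint angles nearest the present ones, or None.
- camera(name): name is "scene" or "side" or "wrist"; returns a dict with "pixels" (400x640x3 uint8, red, green, blue), "intrinsics" (3x3 intrinsics, pixels), "k1" (the pictures are not rectified: a ray, as slopes to the right and down, at radius r is drawn at 1 + k1 r^2 times it, then the intrinsics apply), "world_to_cam" (4x4, takes a point from world to camera coordinates). Camera axes: x right, y down, z forward; pixel columns grow to the right and rows downward; lengths in m; the calibration is good to about 2 mm. A picture is of the moment at which its call begins. There is no depth.
A pose or a line that the arm cannot do raises MotionError and nothing moves.
- finish_job(): hands the job in, once; it reports no verdict.
Readings, each from a call of its own:
- read_t(): time.
- read_joint_positions(): joint angles.
- read_qvel(): joint speeds.
- read_tau(): joint torques, N m.
- read_position(): TCP position.
- read_tool_rot(): TCP orientation.
- read_force(): force on the tool from outside, world axes, zero at the start.
- read_wrist_torque(): the same for the moment, N m.
- read_opening(): finger opening in m.
Only numpy, scipy, OpenCV 4.12 (cv2) and the standard library are available. Lean on these libraries where they do the work, as an engineer would, in place of code of your own. Each camera call takes 0.05 s, during which the arm holds its last target.

## Working session

There is one attempt and no reset: what is moved stays moved. The work goes in short steps, each a Python script; the robot and the scene stay as the last script left them, time stands still between calls to the robot, and variables do not carry over. Pictures are saved under pics/ and viewed, and the job is handed in when it is done.

```bash
ls; mkdir -p pics
python3 - <<'E'
from station import *
import cv2,numpy as np
for n in ["scene","side","wrist"]:
    c=camera(n); cv2.imwrite(f"pics/{n}0.png",c["pixels"][:,:,::-1]); print(n,c["intrinsics"],c["k1"],np.round(c["world_to_cam"],4))
    np.savez(f"{n}0.npz",**c)
print(read_t(),read_position(),read_tool_rot(),read_force(),tcp_to_tips,read_opening())
E
```

```text
pics
scene [[436.69214893   0.         318.77991523]
 [  0.         436.69214893 202.13291038]
 [  0.           0.           1.        ]] -0.04950737621045058 [[-0.6718 -0.7405  0.0192  0.1174]
 [-0.5751  0.505  -0.6436  0.5545]
 [ 0.4669 -0.4434 -0.7652  0.5293]
 [ 0.      0.      0.      1.    ]]
side [[472.8254416    0.         321.44785361]
 [  0.         472.8254416  197.60596397]
 [  0.           0.           1.        ]] -0.11502279331954816 [[-0.9485 -0.3161  0.0195  0.42  ]
 [-0.1699  0.4562 -0.8735  0.3201]
 [ 0.2672 -0.8319 -0.4864  0.458 ]
 [ 0.      0.      0.      1.    ]]
wrist [[282.47292862   0.         317.13550432]
 [  0.         282.47292862 201.82001118]
 [  0.           0.           1.        ]] -0.020195632232717288 [[ 0.2619  0.9651 -0.002  -0.6229]
 [ 0.9162 -0.2479  0.3149 -0.0399]
 [ 0.3035 -0.0843 -0.9491  0.3801]
 [ 0.      0.      0.      1.    ]]
0.15 [0.16339501 0.60288282 0.30295258] [-3.14000940e+00 -1.83533069e-04  2.87685455e+00] [ 0.49337642 -0.73872666  0.32598382] 0.0726 0.08546082325096425
```

View pics/scene0.png

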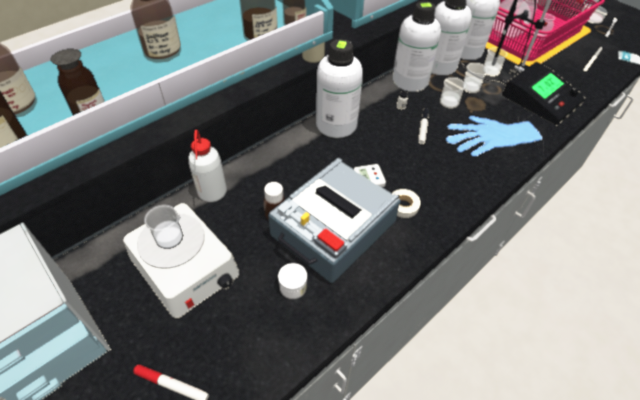

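View pics/side0.png

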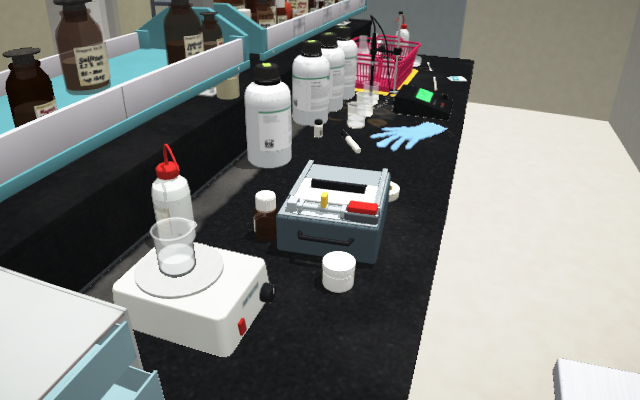

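View pics/wrist0.png

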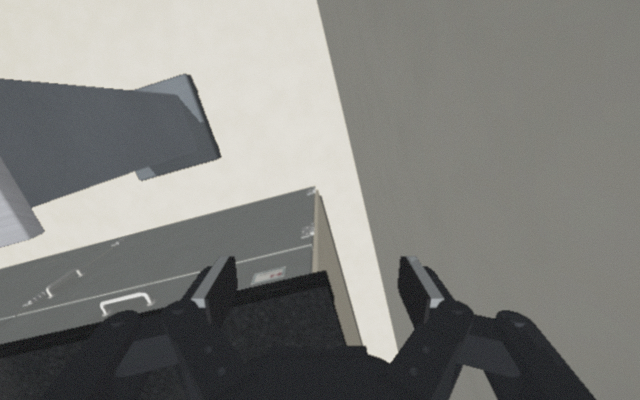

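The views show the safe near scene pixel (335,215): red catch at (330,240), yellow lug at (305,217) and black lip at (338,201). In the side view, red is at (362,208), yellow at (324,200) and the lip at (338,185). Next I'll mask these and triangulate.

```bash
cat > h.py <<'E'
import numpy as np,cv2
def ray(c,uv):
    K=c["intrinsics"];k=float(c["k1"]);W=c["world_to_cam"]
    d=np.array([(uv[0]-K[0,2])/K[0,0],(uv[1]-K[1,2])/K[1,1]]);s=d.copy()
    for _ in range(20): s=d/(1+k*(s@s))
    R=W[:3,:3];return -R.T@W[:3,3], R.T@np.array([s[0],s[1],1])
def onz(c,uv,z):
    o,d=ray(c,uv);return o+d*(z-o[2])/d[2]
def proj(c,P):
    W=c["world_to_cam"];p=W[:3,:3]@P+W[:3,3];s=p[:2]/p[2];s=s*(1+float(c["k1"])*(s@s))
    K=c["intrinsics"];return np.array([K[0,0]*s[0]+K[0,2],K[1,1]*s[1]+K[1,2]])
def tri(r1,r2):
    A=np.zeros((3,3));b=np.zeros(3)
    for o,d in(r1,r2):
        d=d/np.linalg.norm(d);M=np.eye(3)-np.outer(d,d);A+=M;b+=M@o
    return np.linalg.solve(A,b)
def blobs(m,amin=15):
    n,l,st,ce=cv2.connectedComponentsWithStats(m.astype(np.uint8));return [(st[i].tolist(),ce[i].round(1)) for i in range(1,n) if st[i][4]>=amin]
E
python3 - <<'E'
from h import *
for n,roi in [("scene",(260,150,410,285)),("side",(270,150,400,265))]:
    c=dict(np.load(n+"0.npz"));im=c["pixels"];x0,y0,x1,y1=roi
    sub=im[y0:y1,x0:x1];hsv=cv2.cvtColor(sub,cv2.COLOR_RGB2HSV)
    H,S,V=[hsv[...,i].astype(int) for i in range(3)]
    for nm,m in [("red",((H<8)|(H>172))&(S>150)&(V>60)),("redtop",((H<8)|(H>172))&(S>150)&(V>200)),("yel",(H>18)&(H<32)&(S>120)&(V>80)),("blk",(V<45))]:
        print(n,nm,[( [b[0][0]+x0,b[0][1]+y0]+b[0][2:],b[1]+[x0,y0]) for b in blobs(m)])
    cv2.imwrite(f"pics/{n}_crop.png",cv2.resize(sub[:,:,::-1],None,fx=5,fy=5 if n=="side" else 4,interpolation=cv2.INTER_NEAREST)[:600,:800])
E
```

```text
scene red [([318, 229, 26, 22, 277], array([330.4, 239.6]))]
scene redtop [([319, 229, 25, 20, 236], array([330.7, 238.9]))]
scene yel [([301, 213, 8, 12, 67], array([304.6, 218.2]))]
scene blk [([260, 150, 150, 135, 5193], array([317.7, 196.6])), ([317, 190, 41, 27, 144], array([336.6, 203.9])), ([401, 201, 8, 4, 22], array([404.3, 202.8])), ([403, 219, 7, 9, 45], array([406.4, 222.7])), ([389, 238, 21, 43, 366], array([401.6, 260.7])), ([372, 272, 6, 9, 29], array([374.2, 276.6])), ([376, 279, 9, 6, 30], array([380.9, 281.8])), ([391, 280, 7, 5, 22], array([394. , 281.7]))]
side red [([348, 201, 30, 14, 316], array([362.4, 207.5]))]
side redtop [([348, 201, 30, 10, 189], array([362.6, 205.3]))]
side yel [([321, 192, 7, 16, 94], array([324. , 199.7]))]
side blk [([270, 150, 130, 115, 3662], array([320.5, 186.6])), ([312, 180, 54, 13, 375], array([337.7, 186.2])), ([356, 195, 44, 70, 1049], array([389.1, 237.4])), ([297, 231, 58, 15, 216], array([324.2, 239.9]))]
```

```bash
python3 -c "
import cv2
a=cv2.imread('pics/scene0.png')[155:280,260:410];cv2.imwrite('pics/sc2.png',cv2.resize(a,(750,625-25),interpolation=cv2.INTER_CUBIC))
a=cv2.imread('pics/side0.png')[150:265,270:400];cv2.imwrite('pics/sd2.png',cv2.resize(a,(650,575),interpolation=cv2.INTER_CUBIC))"
```

```text
(no output)
```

View pics/sc2.png

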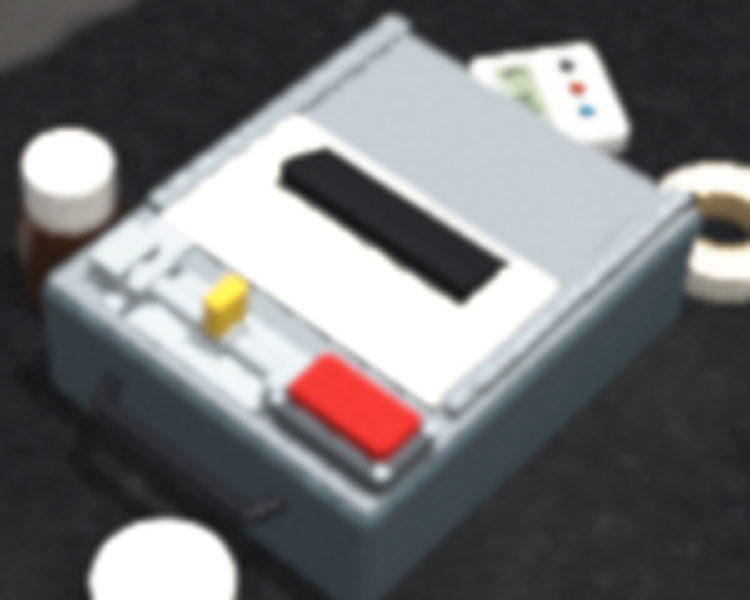

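View pics/sd2.png

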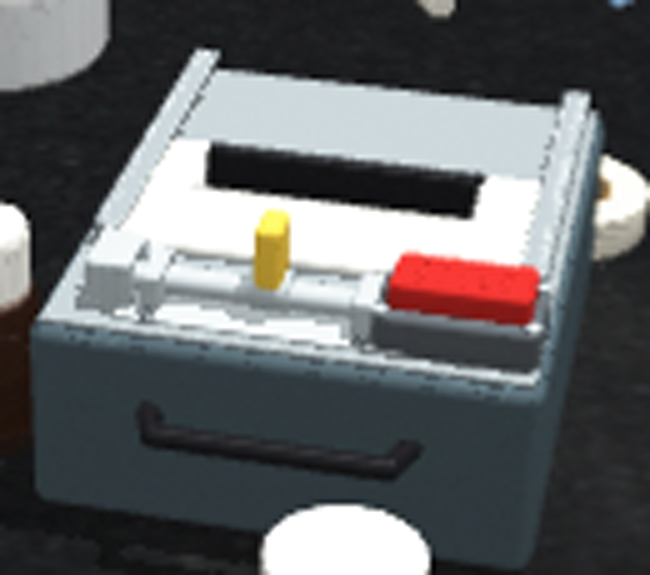

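Run:
```python
from h import *
from scipy.optimize import least_squares
sc=dict(np.load("scene0.npz"));sd=dict(np.load("side0.npz"))
S=lambda x,y:(260+x/5-.4,155+y/4.8-.4)
D=lambda x,y:(270+x/5-.4,150+y/5-.4)
pts={"catch":((-.056,.081,.106),S(354,405),D(466,279)),"lugtop":((.009,.081,.118),S(226,291),D(273,217))}
obs=[]
for n,(m,a,b) in pts.items():
    print(n,onz(sc,a,m[2]),onz(sd,b,m[2]),tri(ray(sc,a),ray(sd,b)))
    obs+= [(m,sc,a),(m,sd,b)]
# lip bottom face corners z=.086 y=8 ; x=+-50
for m,a,b in [((.05,.008,.086),S(280,182),D(208,185)),((-.05,.008,.086),S(463,303),D(474,216))]:
    print("lip",onz(sc,a,.086),onz(sd,b,.086)); obs+=[(m,sc,a),(m,sd,b)]
def f(p):
    c,s=np.cos(p[2]),np.sin(p[2]);R=np.array([[c,-s,0],[s,c,0],[0,0,1]])
    return np.concatenate([proj(cam,R@np.array(m)+[p[0],p[1],0])-uv for m,cam,uv in obs])
r=least_squares(f,[.55,.3,0]);print(r.x,r.fun.reshape(-1,2).round(2))
```

```text
catch [ 0.47030993 -0.29399708  0.106     ] [ 0.47148062 -0.29493889  0.106     ] [ 0.47082139 -0.29407478  0.10621225]
lugtop [ 0.535757  -0.2890308  0.118    ] [ 0.5377637  -0.29221389  0.118     ] [ 0.53582447 -0.28845889  0.11964602]
lip [ 0.58515101 -0.36118313  0.086     ] [ 0.5856828  -0.36348295  0.086     ]
lip [ 0.48885823 -0.37117685  0.086     ] [ 0.48716274 -0.37466332  0.086     ]
[ 0.53604297 -0.37242721  0.09675772] [[ 0.47 -1.68]
 [-0.25 -0.75]
 [ 0.27 -0.97]
 [ 0.1   0.4 ]
 [-0.52  0.41]
 [-0.37  0.97]
 [ 0.53  1.52]
 [ 0.18  1.48]]
```

```bash
cat >> h.py <<'E'
YAW=0.097
def sw(p,org=(.535,-.3705),yaw=YAW):
    c,s=np.cos(yaw),np.sin(yaw);return np.array([org[0]+c*p[0]-s*p[1],org[1]+s*p[0]+c*p[1],p[2]])
E
python3 - <<'E'
from station import *
from h import *
P=sw((-.0235,.081,.26))
for y in (np.pi/2+YAW,-np.pi/2+YAW): print(y,ik(P,[np.pi,0,y]))
yaw=np.pi/2+YAW
js=[(abs(ik(P,[np.pi,0,y])[5]),y) for y in (np.pi/2+YAW,-np.pi/2+YAW)]
yaw=min(js)[1];print(yaw)
move_pose(P,[np.pi,0,yaw]);
c=camera("wrist");np.savez("wrist1.npz",**c);cv2.imwrite("pics/wrist1.png",c["pixels"][:,:,::-1])
print(read_t(),read_position(),read_tool_rot(),read_force())
E
```

```text
1.6677963267948965 [-0.65330433 -0.017199    1.75787934  0.          1.40091231 -0.75030433]
-1.4737963267948966 [-6.53304329e-01 -1.71989974e-02  1.75787934e+00 -4.44089210e-16
  1.40091231e+00  2.39128832e+00]
1.6677963267948965
3.55 [ 0.50407618 -0.29165059  0.26004753] [ 3.14148088e+00 -2.88761227e-05  1.66874952e+00] [ 0.52256832 -0.87767467 -0.21268861]
```

View pics/wrist1.png

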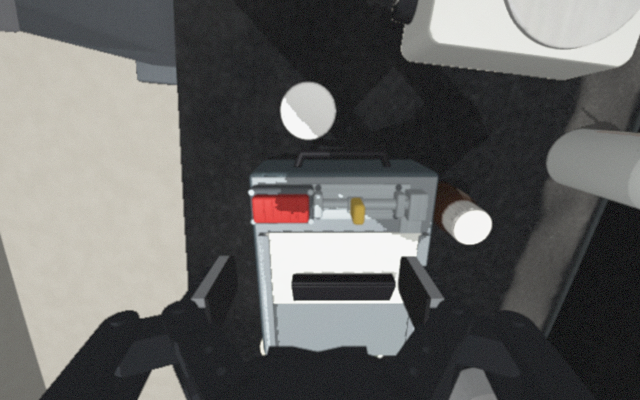

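```bash
python3 -c "
import cv2
a=cv2.imread('pics/wrist1.png')[150:350,235:455];cv2.imwrite('pics/w1c.png',cv2.resize(a,None,fx=3.0,fy=3.0,interpolation=cv2.INTER_CUBIC)[:600])"
python3 - <<'E'
from h import *
c=dict(np.load("wrist1.npz"));im=c["pixels"];hsv=cv2.cvtColor(im,cv2.COLOR_RGB2HSV);H,S,V=[hsv[...,i].astype(int) for i in range(3)]
roi=np.zeros(H.shape,bool);roi[150:350,235:455]=1
for nm,m in [("red",((H<8)|(H>172))&(S>150)&(V>60)),("yel",(H>18)&(H<32)&(S>120)&(V>80)),("yelbright",(H>18)&(H<32)&(S>120)&(V>200)),("lip",V<48)]:
    print(nm,blobs(m&roi,20))
    if nm=='red':
        cn=max(cv2.findContours((m&roi).astype(np.uint8),0,1)[0],key=cv2.contourArea);r=cv2.minAreaRect(cn);print(r,[onz(c,p,.106).round(4) for p in cv2.boxPoints(r)],onz(c,r[0],.106))
    if nm=='lip':
        for cn in cv2.findContours((m&roi).astype(np.uint8),0,1)[0]:
            if 500<cv2.contourArea(cn)<4000:
                r=cv2.minAreaRect(cn);print(r,[onz(c,p,.102).round(4) for p in cv2.boxPoints(r)])
E
```

```text
red [([252, 195, 57, 28, 1469], array([280.5, 208.1]))]
((280.0, 208.5), (27.0, 56.0), 90.0) [array([ 0.4483, -0.285 ,  0.106 ]), array([ 0.4944, -0.2804,  0.106 ]), array([ 0.4965, -0.3044,  0.106 ]), array([ 0.4489, -0.3092,  0.106 ])] [ 0.4720547  -0.29454697  0.106     ]
yel [([351, 198, 14, 26, 279], array([357.2, 210.8]))]
yelbright []
lip [([235, 150, 220, 200, 7919], array([400.8, 238. ])), ([235, 207, 11, 31, 122], array([238.8, 221.5])), ([235, 224, 27, 126, 1889], array([245.4, 301. ])), ([293, 275, 101, 8, 733], array([343.5, 278.2])), ([249, 276, 8, 8, 21], array([252.3, 279.6])), ([354, 284, 18, 2, 20], array([362.8, 284.8])), ([293, 287, 101, 13, 920], array([341.6, 293.3])), ([269, 347, 32, 3, 65], array([283.3, 348.4])), ([334, 347, 32, 3, 63], array([351. , 348.4]))]
((343.0, 293.0), (12.0, 100.0), 90.0) [array([ 0.4883, -0.3736,  0.102 ]), array([ 0.5824, -0.3644,  0.102 ]), array([ 0.5849, -0.3778,  0.102 ]), array([ 0.4892, -0.3871,  0.102 ])]
((343.0, 278.5), (7.0, 100.0), 90.0) [array([ 0.4873, -0.3605,  0.102 ]), array([ 0.58  , -0.3515,  0.102 ]), array([ 0.5814, -0.359 ,  0.102 ]), array([ 0.4879, -0.3681,  0.102 ])]
((248.0, 286.5), (26.0, 125.0), 0.0) [array([ 0.4337, -0.4552,  0.102 ]), array([ 0.4333, -0.3143,  0.102 ]), array([ 0.4559, -0.312 ,  0.102 ]), array([ 0.4605, -0.4523,  0.102 ])]
```

View pics/w1c.png

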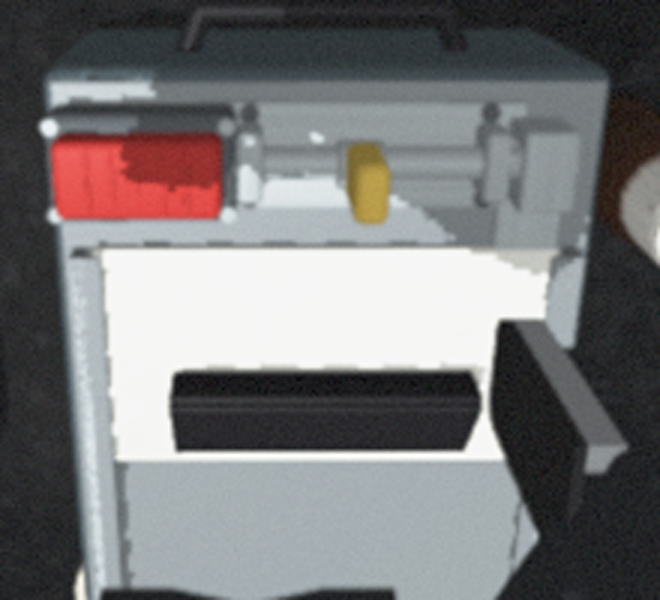

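Run:
```python
from h import *
c=dict(np.load("wrist1.npz"))
def loc(P,org=(.535,-.3697)):
    d=P[:2]-org;cc,s=np.cos(YAW),np.sin(YAW);return (np.array([cc*d[0]+s*d[1],-s*d[0]+cc*d[1]])*1000).round(1)
for z,uv in [(.086,(292.5,274)),(.086,(394,274)),(.102,(293,284)),(.102,(394,284)),(.106,(280.5,208.5)),(.118,(356,197.5)),(.118,(356,205)),(.112,(357.5,211))]:
    print(z,uv,loc(onz(c,uv,z)))
# finger tip insides
```

```text
0.086 (292.5, 274) [-48.6   4.5]
0.086 (394, 274) [52.4  4.6]
0.102 (293, 284) [-46.8   4. ]
0.102 (394, 284) [48.3  4. ]
0.106 (280.5, 208.5) [-55.   80.9]
0.118 (356, 197.5) [ 6.3 94.5]
0.118 (356, 205) [ 6.6 88.2]
0.112 (357.5, 211) [ 8.9 80.9]
```

```bash
sed -i 's/-.3705/-.3697/' h.py
python3 - <<'E'
from station import *
from h import *
t=lambda s:print(s,round(read_t(),2),read_position().round(4),read_force().round(1),round(read_opening(),4))
servo_line(sw((-.0227,.081,.192)),v=.15); t("above")
c=camera("wrist");cv2.imwrite("pics/w2.png",c["pixels"][:,:,::-1])
print(servo_line(sw((-.0227,.081,.155)),v=.02,max_force=11)); t("press")
c=camera("wrist");cv2.imwrite("pics/w3.png",c["pixels"][:,:,::-1])
c=camera("side");cv2.imwrite("pics/s3.png",cv2.resize(c["pixels"][140:260,260:410,::-1],None,fx=5,fy=5))
E
```

```text
above 4.15 [ 0.5049 -0.2914  0.1925] [-0.4 -0.6 -0. ] 0.0853
True
press 5.77 [ 0.5045 -0.2912  0.1585] [-1.1  0.   6.8] 0.0854
```

View pics/w3.png

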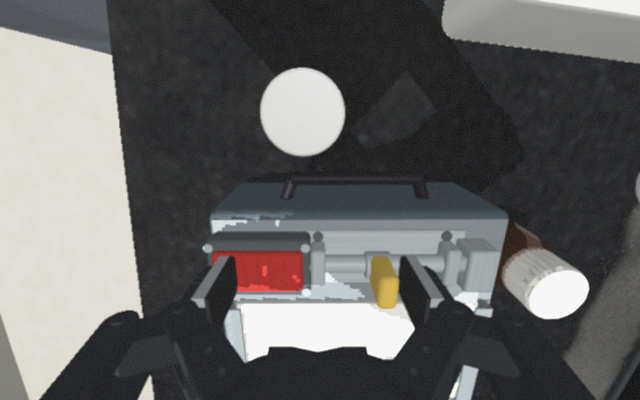

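View pics/s3.png

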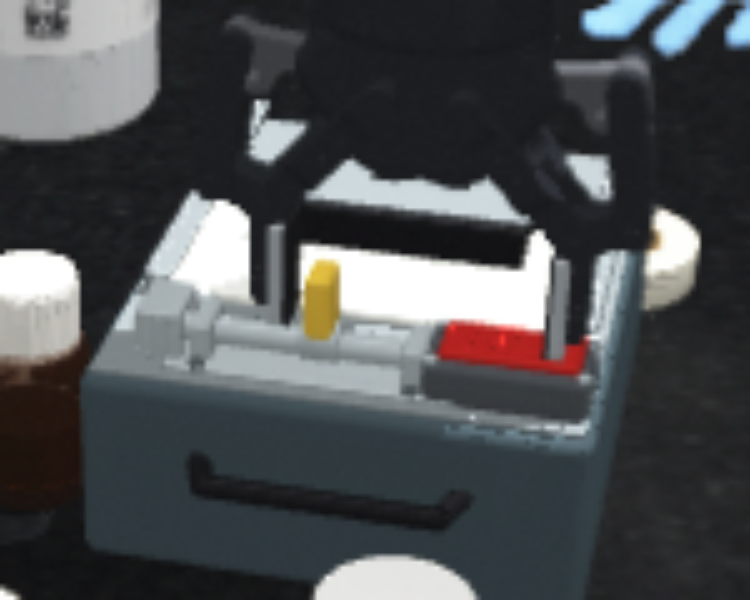

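Run:
```python
from station import *
from h import *
t=lambda s:print(s,round(read_t(),2),read_position().round(4),read_force().round(1),round(read_opening(),4))
t("pre")
grab(20); t("grab")
c=camera("side");cv2.imwrite("pics/s4.png",cv2.resize(c["pixels"][140:260,260:410,::-1],None,fx=5,fy=5))
```

```text
pre 5.87 [ 0.5045 -0.2912  0.1585] [-1.1  0.9  4.6] 0.0855
grab 6.28 [ 0.5023 -0.2924  0.1636] [-22.1   5.8  35.3] 0.0674
```

View pics/s4.png

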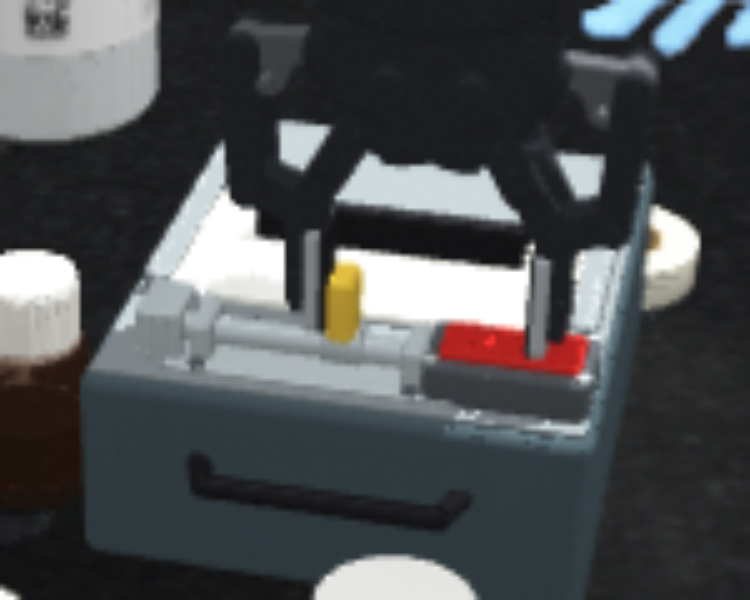

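Run:
```python
from station import *
from h import *
t=lambda s:print(s,round(read_t(),2),read_position().round(4),read_force().round(1),round(read_opening(),4))
for z in (.1625,.1645,.166):
    servo_line(sw((-.0227,.081,z)),v=.02); t(z)
    if read_force()[2]<8: break
c=camera("side");cv2.imwrite("pics/s5.png",cv2.resize(c["pixels"][140:260,260:410,::-1],None,fx=5,fy=5))
```

```text
0.1625 6.74 [ 0.5022 -0.2942  0.1695] [-26.9   2.7  37.8] 0.0363
0.1645 6.99 [ 0.5046 -0.2941  0.1708] [-13.5   0.1  27.3] 0.0245
0.166 7.24 [ 0.5061 -0.2939  0.1712] [-3.8 -0.9 17.2] 0.0207
```

View pics/s5.png

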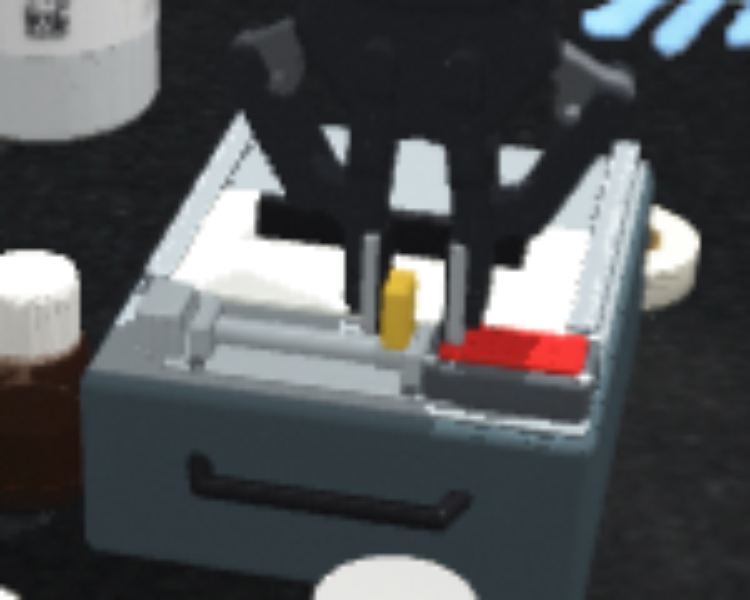

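Run:
```python
from station import *
from h import *
def loc(P,org=(.535,-.3697)):
    d=P[:2]-org;cc,s=np.cos(YAW),np.sin(YAW);return (np.array([cc*d[0]+s*d[1],-s*d[0]+cc*d[1]])*1000).round(1)
def t(s):
    p=read_position();o=read_opening();print(s,round(read_t(),2),loc(p),p[2].round(4),read_force().round(1),round(o,4),"lugface",(loc(p)[0]+o*500).round(1))
t("pre")
servo_line(sw((-.0267,.081,.166)),v=.02); t("-4"); 
servo_line(sw((-.0307,.081,.166)),v=.02); t("-8"); wait(.2); t("w")
c=camera("side");cv2.imwrite("pics/s6.png",cv2.resize(c["pixels"][140:260,260:410,::-1],None,fx=5,fy=5))
```

```text
pre 7.29 [-21.4  78.3] 0.1712 [-4.2 -0.7 16.6] 0.0208 lugface -11.0
-4 7.64 [-22.4  78.4] 0.1712 [11.1 -1.4  9. ] 0.0206 lugface -12.1
-8 7.99 [-23.4  78.4] 0.1713 [25.  -0.2  1.6] 0.0206 lugface -13.1
w 8.19 [-23.3  78.4] 0.1713 [25.5 -1.3  1.4] 0.0206 lugface -13.0
```

View pics/s6.png

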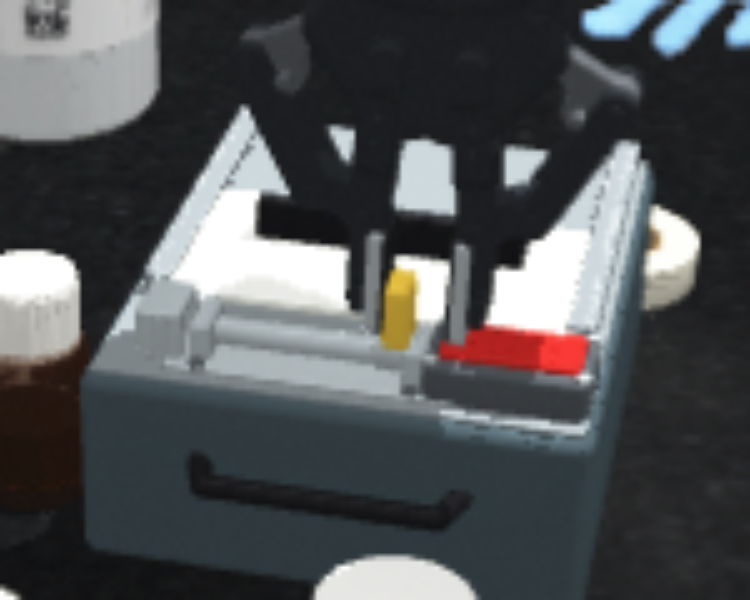

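```bash
cat >> h.py <<'E'
def loc(P,org=(.535,-.3697)):
    d=P[:2]-org;cc,s=np.cos(YAW),np.sin(YAW);return (np.array([cc*d[0]+s*d[1],-s*d[0]+cc*d[1]])*1000).round(1)
E
python3 - <<'E'
from station import *
from h import *
def t(s):
    p=read_position();o=read_opening();print(s,round(read_t(),2),loc(p),p[2].round(4),read_force().round(1),round(o,4),"lugface",(loc(p)[0]+o*500).round(1))
servo_line(sw((-.0267,.081,.164)),v=.02); t("press"); wait(.15); t("w")
servo_line(sw((-.0245,.081,.166)),v=.02); t("relax")
open_gripper(); t("open")
servo_line(sw((-.0245,.081,.20)),v=.08); t("up")
c=camera("side");cv2.imwrite("pics/s7.png",cv2.resize(c["pixels"][140:260,260:410,::-1],None,fx=5,fy=5))
c=camera("wrist");np.savez("wrist7.npz",**c);cv2.imwrite("pics/w7.png",c["pixels"][:,:,::-1])
E
```

```text
press 8.62 [-22.2  78.3] 0.1712 [ 5.7  2.2 18.8] 0.0207 lugface -11.8
w 8.77 [-22.3  78.3] 0.1711 [ 6.7  2.3 18.6] 0.0207 lugface -12.0
relax 9.07 [-21.6  78.4] 0.1713 [ 3.5 -0.3 13.8] 0.0197 lugface -11.8
open 9.72 [-25.   81.3] 0.1652 [1.  0.5 1.5] 0.0851 lugface 17.6
up 10.29 [-24.4  80.9] 0.2006 [-0.   0.1 -0.2] 0.0852 lugface 18.2
```

View pics/s7.png

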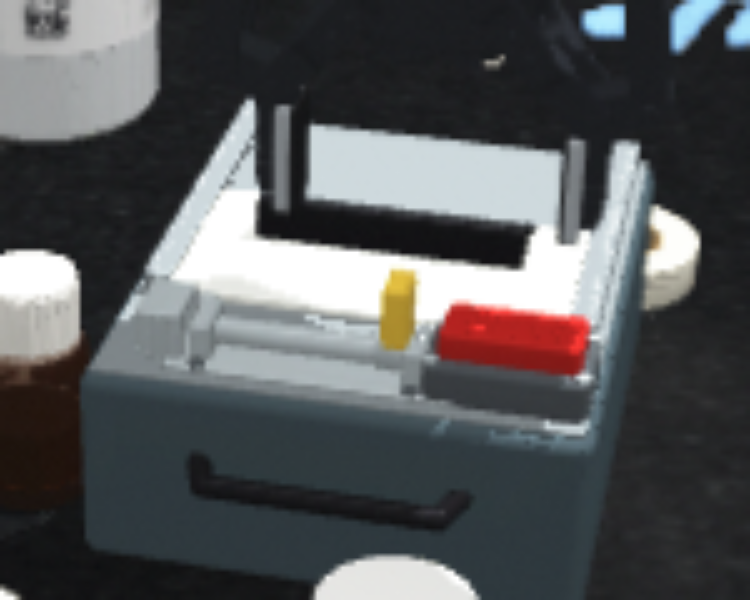

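View pics/w7.png

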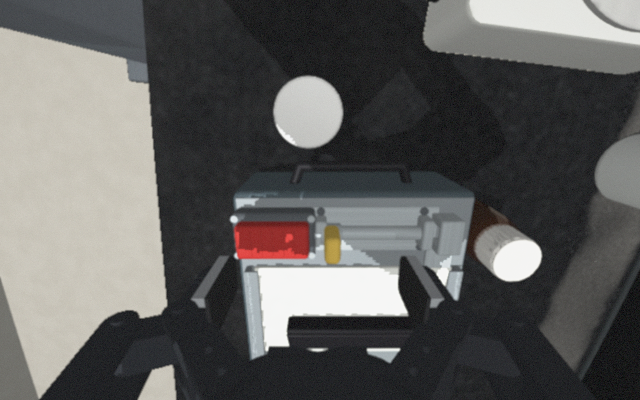

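Run:
```python
from station import *
from h import *
def t(s):
    p=read_position();print(s,round(read_t(),2),loc(p),p[2].round(4),read_force().round(1),round(read_opening(),4))
servo_line(sw((0,.036,.21)),v=.15); grab(20); t("closed")
servo_line(sw((0,.036,.166)),v=.08,max_force=6); t("down")
c=camera("side");cv2.imwrite("pics/s8.png",cv2.resize(c["pixels"][140:260,260:410,::-1],None,fx=5,fy=5))
```

```text
closed 11.66 [-0. 36.] 0.21 [ 0.2  0.3 -0.1] -0.0002
down 12.36 [ 0.1 35.9] 0.1659 [-0.1 -0.4 -0.1] 0.0001
```

View pics/s8.png

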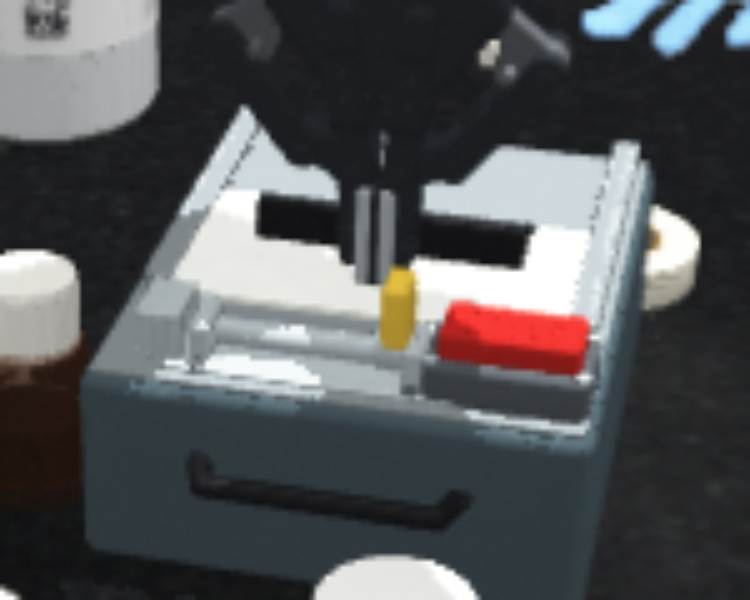

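The closed tips are just above the white plate, on the +y side of the black lip. Pushing the hatch open now.

Run:
```python
from station import *
from h import *
def t(s):
    p=read_position();print(s,round(read_t(),2),loc(p),p[2].round(4),read_force().round(1),round(read_opening(),4))
print(servo_line(sw((0,.008,.166)),v=.05,max_force=12)); t("a")
print(servo_line(sw((0,-.066,.166)),v=.05,max_force=14)); t("b")
c=camera("side");cv2.imwrite("pics/s9.png",cv2.resize(c["pixels"][140:260,260:410,::-1],None,fx=5,fy=5))
c=camera("scene");cv2.imwrite("pics/c9.png",cv2.resize(c["pixels"][155:280,260:410,::-1],None,fx=4.8,fy=4.8))
```

```text
False
a 13.12 [-0.2  7.7] 0.1658 [-0.2  0.3 -0.4] -0.0002
True
b 14.25 [ -0.  -52.8] 0.1651 [0.3 1.1 0.8] 0.0001
```

View pics/s9.png

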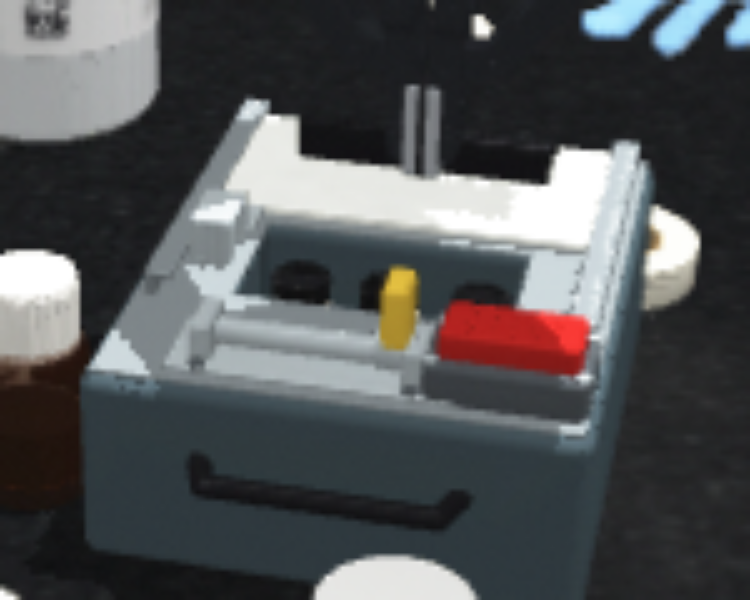

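View pics/c9.png

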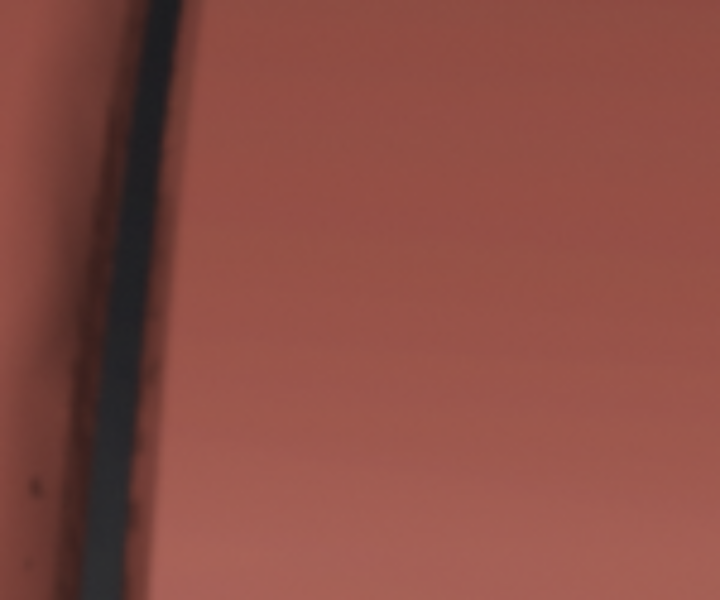

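Run:
```python
from station import *
from h import *
def t(s):
    p=read_position();print(s,round(read_t(),2),loc(p),p[2].round(4),read_force().round(1),round(read_opening(),4))
print(servo_line(sw((0,-.062,.166)),v=.015,max_force=18)); t("b")
servo_line(sw((0,-.045,.166)),v=.05); servo_line(sw((0,-.040,.25)),v=.15); t("up")
move_pose(sw((-.10,.0,.33)),[np.pi,0,np.pi/2+YAW]); t("away")
for n in("side","scene","wrist"):
    c=camera(n);np.savez(n+"10.npz",**c);cv2.imwrite(f"pics/{n}10.png",c["pixels"][:,:,::-1])
c=np.load("side10.npz");cv2.imwrite("pics/s10.png",cv2.resize(c["pixels"][140:260,260:410,::-1],None,fx=5,fy=5))
```

```text
True
b 14.87 [ -0.4 -53.8] 0.1634 [-0.6  0.3  0.3] -0.0002
up 15.91 [ -0.3 -39.7] 0.2491 [-0.5 -0.1  0.4] -0.0001
away 16.5 [-100.     0.1] 0.3285 [ 0.5 -0.4 -0.9] -0.0001
```

View pics/s10.png

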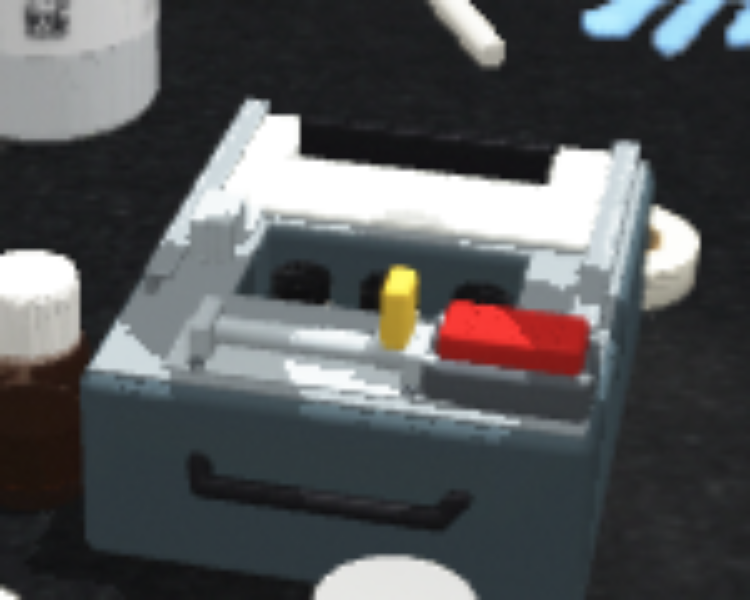

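View pics/wrist10.png

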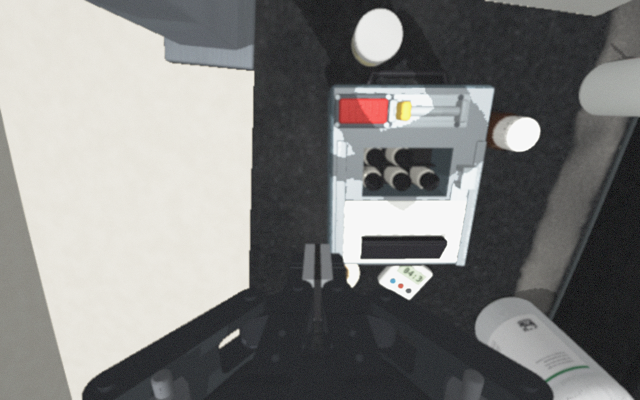

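View pics/scene10.png

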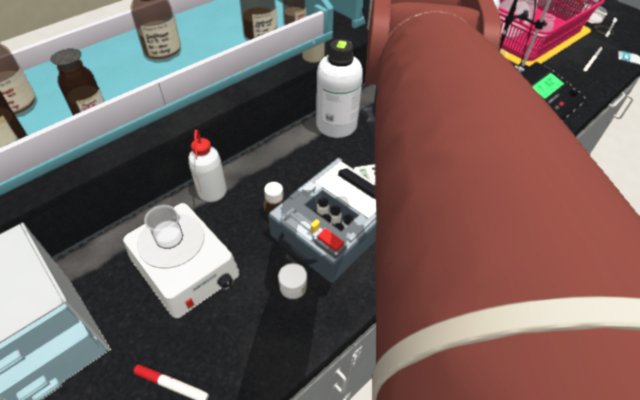

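Run:
```python
from station import *
from h import *
c=dict(np.load("wrist10.npz"));print("lip face base (was 4.5):",loc(onz(c,(403,235.5),.086)))
m=c["pixels"].astype(int).sum(2)<120; print(blobs(m[225:262,355:452],100))
print(read_t(),read_qvel().round(4)); finish_job()
```

```text
lip face base (was 4.5): [  2.6 -64.7]
[([8, 12, 82, 4, 221], array([50.8, 13.5]))]
16.65 [-0.0003 -0.0003 -0.0059 -0.0007  0.0031  0.001 ]
the job is handed in; nothing more can be done
```

The safe is open and the job was handed in at about 16.7 s of the 38 s allowed. No verdict is reported back.

**What I did:**
1. **Catch:** I pressed the red catch down with one fingertip, gripper open and the bolt still home.
2. **Bolt:** I closed the gripper at 20 N so the other fingertip drove the yellow lug back while the first stayed on the catch. The closing fingers swing downwards, so I raised the arm in small steps to let them keep closing.
3. **Release:** I opened the gripper and the catch sprang up.
4. **Hatch:** I pushed the black lip with the closed fingertips until the hatch hit its stop.

**What the last checks showed:**
- **Bolt:** The finger on the lug gave about 25 to 26 mm of travel, and 25 N more did not move the lug in the picture. It is still fully back in the last pictures.
- **Catch:** It is up in the last pictures. During the bolt's final position the tool was pressing down with about 17 to 19 N.
- **Hatch:** The lip's face moved from about +4.5 to −64.7 mm, so the hatch is about 69 mm open.
- **Vials and loose things:** All five vials are standing in the well, and the tub, bottle, timer and tape look undisturbed. I judged this by eye and did not measure how far each may have moved.

**Disagreements and limits:**
- The lip's face measured about 4 mm off its stated place when shut, which is just outside my 2 to 3 mm measuring error.
- The arm blocked part of the scene camera at the end, so the last checks rest on the side and wrist pictures.

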